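# Reference and set the polariser ring of a vial strain viewer

### The job

On the round strain viewer, push the lever of the polariser ring sideways until it is fully home against the tall stop pin, then go round to its other side and push it back until its arm lies midway between the two long twin marks on the scale. Only push the lever from one side at a time with the fingers, never pinch it, and leave the vials standing where they are, the one on the viewer too. Finish with the lever left on the marks and the hand clear of it.

Things in the scene. Friction and masses are not known exactly. Their poses are not given: they have to be found in the camera images.
- polariser_ring (a joint): angle of the polariser ring and its lever, rad: 0 = lever home against the tall stop pin, grows as the lever swings anticlockwise seen from above (away from the pin), up to 1.75 at the other end. Turns freely with light friction (about 1 N at the lever's end moves it) and stays where it is left; no spring.
- viewer_axis (a point): the ring's vertical turning axis, in the middle of the viewer's white stage, on the stage's upper face 36 mm above the table. The viewer is a fixed grey round base, 196 mm in diameter, 30 mm high; the dark ring on it (116 mm outside diameter) reaches 42 mm above the table. The stop pin (8 mm thick, top 56 mm above the table) stands 93 mm from the axis, at the end of the lever's travel that lies to the robot's left; a low screw head marks the other end.
- lever_paddle (a point): centre of the upright black paddle at the lever's outer end, 125 mm from the axis and 64.5 mm above the table. The paddle is 18 mm long radially, 8 mm thick (along the arc) and 45 mm high, its top 87 mm above the table; it overhangs the base and is pushed on its broad flat sides. It stands on the lever's arm, a straight radial steel bar 6 mm wide, 40 to 47 mm above the table. x points outward along the lever.
- pointer (a point): point on the centre line of the lever's arm, 75 mm from the axis, 40 mm above the table: this is what is set to the mark
- twin_mark (a point): midpoint between the twin marks, 75 mm from the axis, 37 mm above the table. The twin marks are two parallel black bars, 24 mm long and 3 mm wide with a 14 mm gap, running outward on the fixed aluminium scale collar (176 mm outside diameter) round the ring; all the other marks are single and short (8 mm). The lever's arm passes just over the collar. x points outward from the axis. The marks lie 0.5 to 1.3 rad from the stop, by start.
- stage_vial: open glass vial, 30 mm in diameter, 67 mm high, loose, standing on the viewer's stage, its top 103 mm above the table; origin at the centre of its underside
- rear_vial_1: capped glass vial, 30 mm in diameter, 75 mm high, loose, standing behind the viewer; origin at the centre of its underside
- rear_vial_2: open glass vial, 30 mm in diameter, 67 mm high, loose, standing behind the viewer; origin at the centre of its underside
- front_vial: capped glass vial, 30 mm in diameter, 75 mm high, loose, standing on the table to the right of the viewer; origin at the centre of its underside
There are look-alikes about, which are no part of the job. What is shaped like the front_vial but green or orange is not meant.

How it is judged:
By the outcome, as a careful person would: the job done as asked, in the order asked, and still so for the second after the job is handed in, with the robot touching nothing.
It also fails if it takes over 51 s, if anything falls off the work surface, if the arm or the gripper's body presses on something with over 40 N, if the wrist force passes 120 N, or if a joint passes its speed limit or range.

### The arm

A 6-joint arm with a two-finger parallel gripper is mounted at the origin on a cart in front of the work surface, level with it; the furniture and walls round the work are solid. World frame = base frame: x ahead of the robot, y to its left, z up, the work surface at z = 0. Lengths are in m, angles in rad, forces in N, time in s.
With the tool pointing down it reaches from about 0.225 to 0.875 m from the base axis. Payload 3.4 kg.
Tool frame: the origin (TCP) lies between the finger pads; the fingertips stand arm.tip_extent ahead of it and the grasp point (between the pads) is the TCP (arm.tip_extent is the distance from the TCP to the fingertips, in m); z points along the fingers, x is the direction in which the jaws open and shut, and the axes are right-handed (so a half turn about z gives the same grasp; the last joint's range is limited). The gripper opens to 85 mm and grips with 20 to 120 N. Pads are 22 mm wide; open, the fingers measure 114 mm over their backs; the gripper's body (76 mm by 85 mm) begins 54 mm behind the grasp point. The pads swing forward as they close: fully open they stand 13 mm farther back than shut.
Start: joints at [1.148, 0.276, 1.505, -0, 1.361, -0.121], TCP at [0.171, 0.549, 0.25] pointing down, gripper open.
Joint ranges: [-2.89, 2.89], [-0.75, 2.08], [0.22, 2.7], [-1.18, 4.32], [0.11, 2.71], [-2.7, 2.7]. Speed limits (rad/s): [2.57, 2.57, 3.14, 3.14, 3.14, 3.14].

### API

Orientations are given as a unit quaternion [x, y, z, w].
In Python, from station import arm gives the robot as it stands.
- The arm moves only by the tool carry_out, never from a script. Its argument "steps" is a list of rows, each a list of 5 numbers: the shift along the world's x, y, z in units of 40 mm (1.0 is 40 mm), then the turn about the world's z in units of 6 degrees (1.0 is 6 degrees), then the closure, from -1 (fully open) to 1 (shut). A call has 1 to 20 rows; each row shifts and turns the commanded pose from where the row before left it; what a row does not reach is not made up. A row lasts 1/10 s, in which the tool goes at most 50 mm and 8.59 degrees, less where a joint would pass 70% of its speed; a pose out of reach is approached as far as the arm can. A call is refused whole if a number of a shift passes 1 or a number of a turn 1, either way. A call with a gripper value outside its range is refused whole. The fingers move at their own pace and stop on an object; "newtons" is the grip in N (left out, the last holds). Time passes only in rows, so rows that do not move let the fingers close. It gives the time, the measured TCP pose, the force and the opening at its end, in the units of the state.
- arm.sense(): the state, without advancing time (a new reading comes with each control period).
- arm.grab_frame(name): name is "side" or "top" or "wrist"; returns a dict with "img" (400x640x3 uint8, blue, green, red), "z_map" (400x640 float32, m along the optical axis (not along the pixel's ray), 0 where there is no reading), "camera_matrix" (3x3 intrinsics, pixels), "distortion" ([k1, k2, p1, p2, k3] as OpenCV has them; the pictures are not rectified), "world_from_camera" (4x4, takes a point from camera to world coordinates); the wrist camera has in their place "tool_from_camera" (4x4, takes a point from camera to tool coordinates, whose origin is the TCP and whose axes are the tool frame's). Camera axes: x right, y down, z forward; pixel columns grow to the right and rows downward; lengths in m; the calibration is good to about 2 mm. A picture is of the moment at which its call begins: read the wrist's pose just before it.
- arm.job_done(): hands the job in, once; it reports no verdict.
The state is a dict: "time": time; "joint_positions": joint angles; "joint_velocities": joint speeds; "joint_torque": joint torques, N m; "ee_pos": TCP position; "tcp_rot": TCP orientation; "ft_force": force on the tool from outside, world axes, zero at the start; "wrist_torque": the same for the moment, N m; "grip_width": finger opening in m.
Only numpy, scipy, OpenCV 4.12 (cv2) and the standard library are available. Lean on these libraries where they do the work, as an engineer would, in place of code of your own. Each camera call takes 0.05 s, during which the arm holds its last target.

## Working session

There is one attempt and no reset: what is moved stays moved. The work goes in short steps, Python scripts to look and compute and a tool call to move; the robot and the scene stay as the last step left them, time stands still between calls to the robot, and variables do not carry over. Pictures are saved under pics/ and viewed, and the job is handed in when it is done.

Besides the shell and the picture viewer there is one more tool, called as name([rows], argument=value, ...), one row to a line, values as JSON. carry_out: Moves the arm, as the interface text tells. Its arguments: {"type":"object","properties":{"steps":{"type":"array","items":{"type":"array","items":{"type":"number"}}},"newtons":{"type":"number"}},"required":["steps"]}

```bash
mkdir -p pics; ls; cat > h.py <<'E'
import numpy as np,cv2,pickle
from station import arm
def grab(n,tag):
    s=arm.sense(); f=arm.grab_frame(n); f['s']=s
    pickle.dump(f,open(f'{n}_{tag}.pkl','wb')); cv2.imwrite(f'pics/{n}_{tag}.png',f['img']); return f
def W(f):
    if 'world_from_camera' in f: return np.array(f['world_from_camera'])
    from scipy.spatial.transform import Rotation as R
    T=np.eye(4);T[:3,:3]=R.from_quat(f['s']['tcp_rot']).as_matrix();T[:3,3]=f['s']['ee_pos'];return T@np.array(f['tool_from_camera'])
def ray(f,uv,z):
    p=cv2.undistortPoints(np.array(uv,float).reshape(-1,1,2),np.array(f['camera_matrix']),np.array(f['distortion'])).reshape(-1,2)
    T=W(f); d=np.c_[p,np.ones(len(p))]@T[:3,:3].T; o=T[:3,3]
    return o+d*((z-o[2])/d[:,2])[:,None]
def proj(f,P):
    T=np.linalg.inv(W(f)); 
    r,_=cv2.Rodrigues(T[:3,:3]); return cv2.projectPoints(np.array(P,float).reshape(-1,1,3),r,T[:3,3],np.array(f['camera_matrix']),np.array(f['distortion']))[0].reshape(-1,2)
E
python3 - <<'E'
from h import *
print(arm.sense(),arm.tip_extent)
for n in('side','top','wrist'):
    f=grab(n,'0');print(n,W(f).round(3).tolist(),f['camera_matrix'],f['distortion'])
E
```

```text
pics
{'time': 0.0, 'joint_positions': array([ 1.14799336e+00,  2.76597238e-01,  1.50613376e+00,  4.09027796e-06,
        1.36070448e+00, -1.20996794e-01]), 'joint_velocities': array([ 0.00095059,  0.00237579,  0.00021627, -0.00131147,  0.0007567 ,
        0.00220682]), 'joint_torque': array([-2.70290970e-03, -4.16766000e+01, -2.45803839e+01, -2.57246420e-04,
        1.07433010e-02,  4.62036169e-06]), 'ee_pos': array([0.17071324, 0.54855482, 0.24943816]), 'tcp_rot': array([ 8.05371014e-01,  5.92770344e-01, -8.03559010e-04,  4.50879730e-04]), 'ft_force': array([-0.22033019, -0.33635931, -0.16017781]), 'wrist_torque': array([-0.01958716, -0.03450515, -0.05655282]), 'grip_width': 0.08527346106952464} 0.019
side [[-0.903, 0.317, -0.291, 0.815], [0.43, 0.688, -0.585, 0.718], [0.015, -0.653, -0.757, 0.726], [0.0, 0.0, 0.0, 1.0]] [[382.15768361   0.         322.20219291]
 [  0.         382.15768361 198.58092641]
 [  0.           0.           1.        ]] [0.008995 0.       0.       0.       0.      ]
top [[0.029, -0.997, 0.068, 0.486], [-1.0, -0.028, 0.013, 0.215], [-0.011, -0.069, -0.998, 0.936], [0.0, 0.0, 0.0, 1.0]] [[365.91442198   0.         316.79670203]
 [  0.         365.91442198 194.00891568]
 [  0.           0.           1.        ]] [0.01724718 0.         0.         0.         0.        ]
wrist [[0.297, 0.911, 0.285, 0.098], [0.955, -0.283, -0.09, 0.571], [-0.002, 0.299, -0.954, 0.373], [0.0, 0.0, 0.0, 1.0]] [[282.770864     0.         322.13491508]
 [  0.         282.770864   204.94746185]
 [  0.           0.           1.        ]] [-0.04098655  0.          0.          0.          0.        ]
```

View pics/top_0.png

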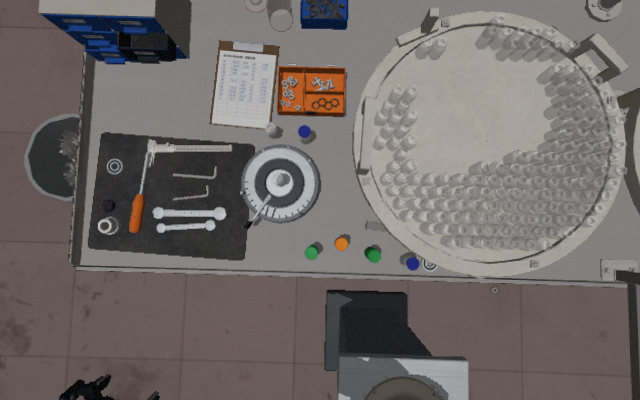

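View pics/side_0.png

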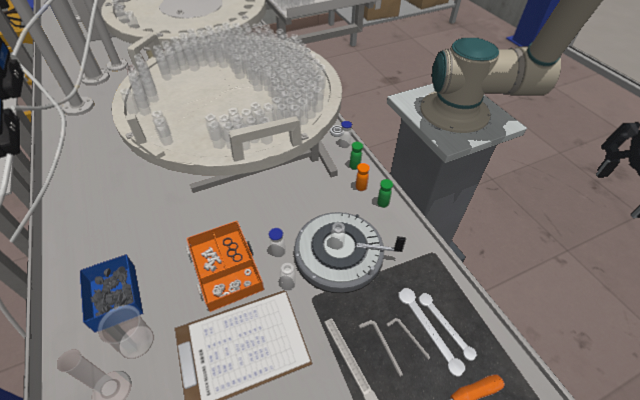

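View pics/wrist_0.png

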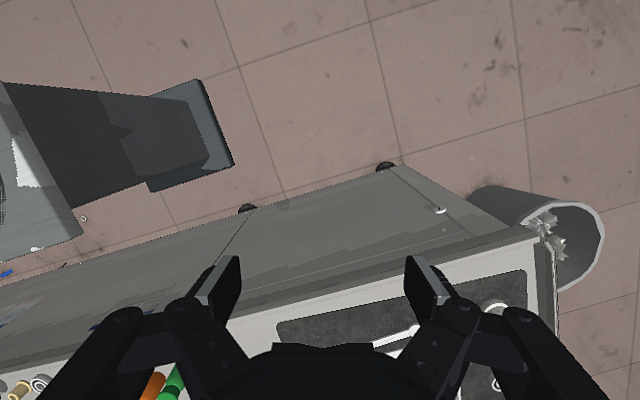

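```bash
python3 - <<'E'
from h import *
a=pickle.load(open('top_0.pkl','rb'))['img'][120:260,220:360];b=pickle.load(open('side_0.pkl','rb'))['img'][190:310,270:430]
cv2.imwrite('pics/topz.png',cv2.resize(a,(600,600),interpolation=2));cv2.imwrite('pics/sidez.png',cv2.resize(b,(800,600),interpolation=2))
E
```

```text
(no output)
```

View pics/topz.png

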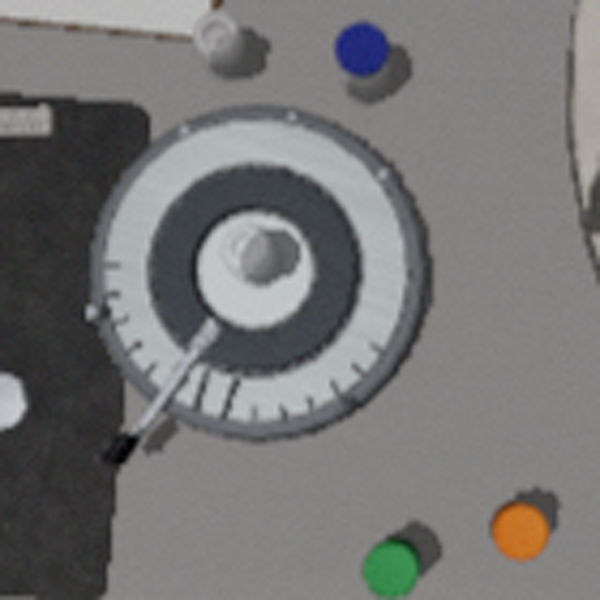

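View pics/sidez.png

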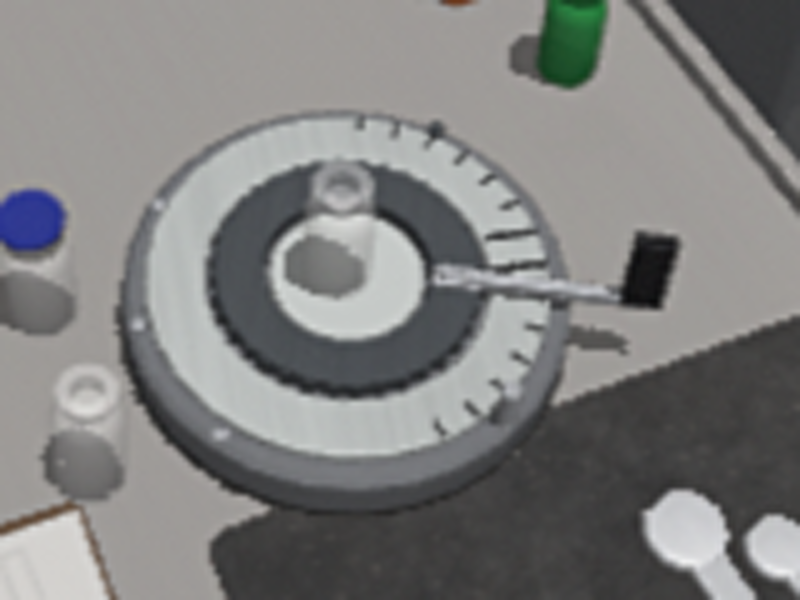

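```bash
cat > m.py <<'E'
from h import *
def circ(P):
    A=np.c_[2*P[:,:2],np.ones(len(P))];b=(P[:,:2]**2).sum(1);x=np.linalg.lstsq(A,b,rcond=None)[0]
    return x[:2],np.sqrt(x[2]+x[0]**2+x[1]**2)
def fit(f,P,r0):
    for _ in range(8):
        c,r=circ(P);e=np.abs(np.hypot(*(P[:,:2]-c).T)-r);P=P[e<max(.0015,np.percentile(e,90))]
        if e.max()<.002:break
    return c,r,len(P)
def axis(f,uv,zz):
    # dark ring outer edge & collar outer: radial edge search on projected rays
    g=cv2.GaussianBlur(f['img'],(3,3),0).astype(float).mean(2)
    c=ray(f,[uv],zz[1])[0,:2]
    for it in range(4):
        out=[]
        for z,R,sgn in((.042,.058,1),(.037,.088,-1)):
            th=np.linspace(-np.pi,np.pi,180,endpoint=False);rr=np.linspace(R-.012,R+.012,97)
            P=np.array([[c[0]+r*np.cos(t),c[1]+r*np.sin(t),z] for t in th for r in rr])
            q=proj(f,P).astype(np.float32)
            v=cv2.remap(g.astype(np.float32),q[:,0].reshape(180,97),q[:,1].reshape(180,97),1)
            d=(np.roll(v,-6,1)-np.roll(v,6,1))*sgn;d[:,:6]=-9;d[:,-6:]=-9
            i=d.argmax(1);k=d.max(1)>25
            E=np.c_[c[0]+rr[i]*np.cos(th),c[1]+rr[i]*np.sin(th)][k]
            out.append(fit(f,E,R))
        c=(out[0][0]+out[1][0])/2
    return out
E
python3 - <<'E'
from m import *
for n,uv in(('top',(280,184)),('side',(338,248))):
    f=pickle.load(open(f'{n}_0.pkl','rb'))
    print(n,axis(f,uv,(.042,.037)))
    for nm,u in (('pin',(220+95/600*140,120+312/600*140)),) if n=='top' else ():
        print(nm,ray(f,[u],.056))
f=pickle.load(open('top_0.pkl','rb'))
k=140/600
for nm,x,y,z in(('twinA',200,390,.037),('twinB',231,397,.037),('arm_in',210,330,.047),('arm_out',140,425,.047),('paddletop',118,447,.087),('stagevial',255,250,.103),('rear2',217,37,.067),('rear1',362,48,.075)):
    print(nm,ray(f,[(220+x*k,120+y*k)],z).round(4))
print('green',ray(f,[(312,252),(342,243),(373,254),(412,264)],.075))
E
```

```text
top [(array([0.57291303, 0.3193879 ]), np.float64(0.06150057008604053), 174), (array([0.57358851, 0.3198792 ]), np.float64(0.0869280305282945), 147)]
pin [[0.5440479  0.40594465 0.056     ]]
side [(array([0.57502614, 0.32189923]), np.float64(0.060860144443877204), 163), (array([0.57342992, 0.31972263]), np.float64(0.08688081902256713), 130)]
twinA [[0.5022 0.3479 0.037 ]]
twinB [[0.4987 0.3299 0.037 ]]
arm_in [[0.5362 0.342  0.047 ]]
arm_out [[0.4812 0.3796 0.047 ]]
paddletop [[0.4693 0.3836 0.087 ]]
stagevial [[0.5766 0.3115 0.103 ]]
rear2 [[0.7003 0.3414 0.067 ]]
rear1 [[0.6943 0.2592 0.075 ]]
green [[4.09022741e-01 2.32677560e-01 7.50000000e-02]
 [4.31940550e-01 1.63262137e-01 7.50000000e-02]
 [4.08711351e-01 9.06116971e-02 7.50000000e-02]
 [3.88562450e-01 8.18794669e-05 7.50000000e-02]]
```

carry_out([
  [0.3,-0.2,0,0,1],
  [0.7,-0.5,0,-0.2,1],
  [0.7,-0.5,0,-0.3,1],
  [0.7,-0.5,0,-0.3,1],
  [0.7,-0.5,0,-0.3,1],
  [0.7,-0.5,0,-0.3,1],
  [0.7,-0.5,0,-0.3,1],
  [0.7,-0.5,0,-0.3,1],
  [0.7,-0.5,0,-0.3,1],
  [0.7,-0.5,0,-0.1,1],
  [0.3,-0.3,0,0,1],
  [0,0,0,0,1],
  [0,0,0,0,1],
], newtons=40)

```text
time: 1.45
ee_pos: [0.4463, 0.3489, 0.2502]
tcp_rot: [0.873, 0.487, -0.0, -0.001]
ft_force: [-0.6, 0.5, -0.0]
grip_width: -0.0003
```

```bash
python3 - <<'E'
from h import *
f=grab('wrist','1');print(f['s']['ee_pos'],f['s']['grip_width'],f['s']['tcp_rot'],f['s']['ft_force'])
grab('top','1')
E
```

```text
[0.4462906  0.34890052 0.25017927] -0.00027358626712711923 [ 8.73482162e-01  4.86855635e-01 -4.81233197e-04 -5.20827912e-04] [-0.55504464  0.49589472 -0.02408453]
```

View pics/wrist_1.png

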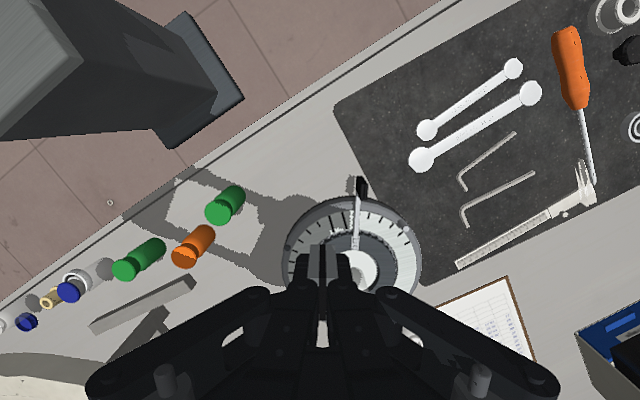

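carry_out([
  [0,0,-0.5,0,1],
  [0,0,-0.8,0,1],
  [0,0,-0.8,0,1],
  [0,0,-0.8,0,1],
  [0,0,-0.8,0,1],
  [0,0,-0.5,0,1],
  [0,0,-0.1,0,1],
  [0,0,0,0,1],
])

```text
time: 2.35
ee_pos: [0.446, 0.3497, 0.0781]
tcp_rot: [0.873, 0.488, -0.0, -0.0]
ft_force: [-0.4, -0.8, -0.2]
grip_width: -0.0001
```

```bash
python3 - <<'E'
from h import *
f=grab('wrist','2');print(f['s']['ee_pos'],f['s']['ft_force'])
f=grab('side','2')
cv2.imwrite('pics/sidez2.png',cv2.resize(f['img'][170:320,270:470],(800,600),interpolation=2))
E
```

```text
[0.44602484 0.34972117 0.07813273] [-0.36610266 -0.78684051 -0.1901123 ]
```

View pics/sidez2.png

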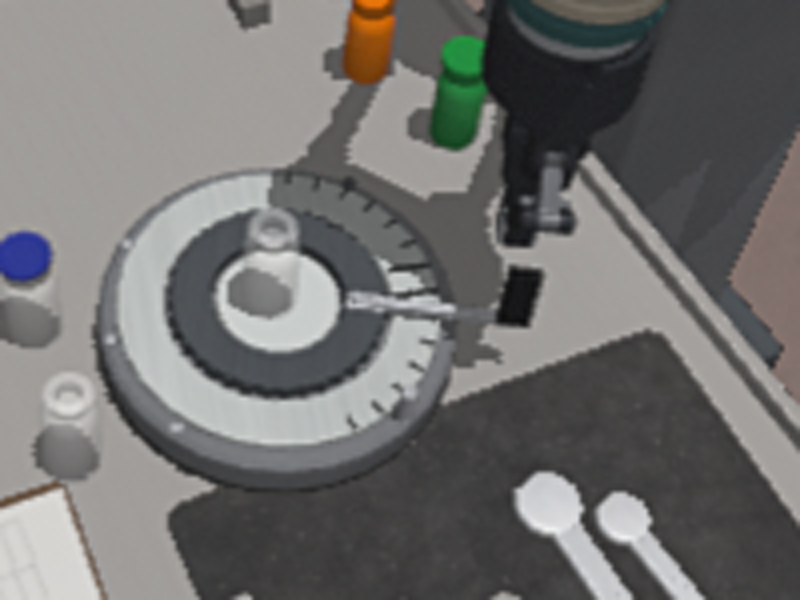

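View pics/wrist_2.png

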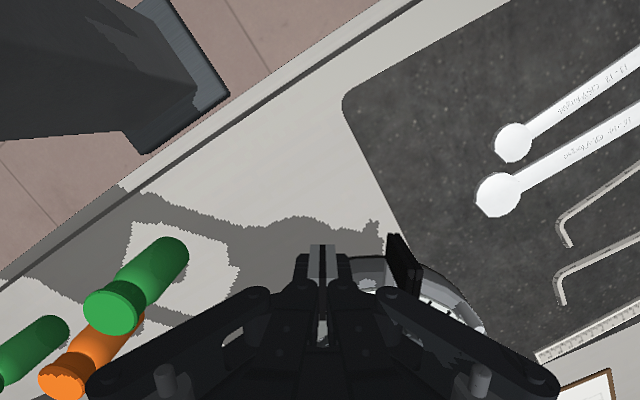

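```bash
python3 - <<'E'
import numpy as np
c=np.array([.5733,.3198]);p=np.array([.446,.3497]);
a=np.radians(np.linspace(166.8,123.5,11));r=np.linspace(.1308,.1264,4).tolist()+[.1264]*7
for A,R in zip(a[1:],r[1:]):
    q=c+R*np.array([np.cos(A),np.sin(A)]);print(np.degrees(A).round(1),q.round(4),((q-p)/.04).round(2));p=q
E
```

```text
162.5 [0.45   0.3588] [0.1  0.23]
158.1 [0.4546 0.3674] [0.12 0.22]
153.8 [0.4599 0.3756] [0.13 0.2 ]
149.5 [0.4644 0.384 ] [0.11 0.21]
145.2 [0.4696 0.392 ] [0.13 0.2 ]
140.8 [0.4753 0.3997] [0.14 0.19]
136.5 [0.4816 0.4068] [0.16 0.18]
132.2 [0.4885 0.4135] [0.17 0.17]
127.8 [0.4958 0.4196] [0.18 0.15]
123.5 [0.5035 0.4252] [0.19 0.14]
```

carry_out([
  [0.1,0.23,0,0,1],
  [0.06,0.11,0,0,1],
  [0.06,0.11,0,0,1],
  [0.07,0.1,0,-0.3,1],
  [0.06,0.1,0,-0.3,1],
  [0.06,0.1,0,-0.36,1],
  [0.06,0.1,0,-0.36,1],
  [0.07,0.1,0,-0.36,1],
  [0.06,0.1,0,-0.36,1],
  [0.07,0.1,0,-0.36,1],
  [0.07,0.09,0,-0.36,1],
  [0.08,0.09,0,-0.36,1],
  [0.08,0.09,0,-0.36,1],
  [0.08,0.08,0,-0.36,1],
  [0.09,0.08,0,-0.36,1],
  [0,0,0,0,1],
])

```text
time: 4.05
ee_pos: [0.4903, 0.4127, 0.0784]
tcp_rot: [0.959, 0.285, 0.0, -0.0]
ft_force: [-1.1, 0.1, -0.6]
grip_width: -0.0003
```

```bash
python3 - <<'E'
from h import *
f=grab('wrist','3');print(f['s']['ee_pos'],f['s']['ft_force'])
f=grab('side','3')
cv2.imwrite('pics/sidez3.png',cv2.resize(f['img'][170:320,270:470],(800,600),interpolation=2))
E
```

```text
[0.49031098 0.41271061 0.07838733] [-1.10481168  0.07184986 -0.61332178]
```

View pics/sidez3.png

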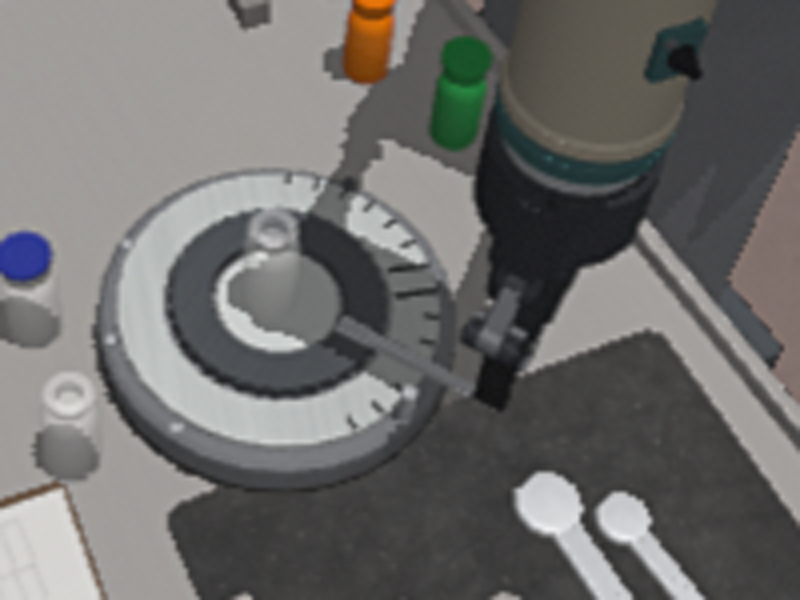

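View pics/wrist_3.png

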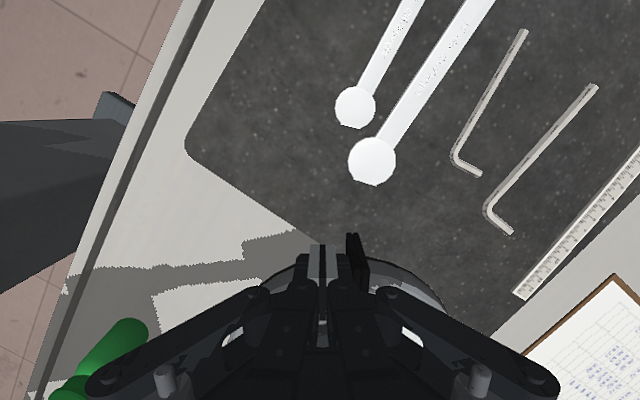

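carry_out([
  [0.07,0.065,0,-0.28,1],
  [0.07,0.065,0,-0.28,1],
  [0.07,0.06,0,-0.28,1],
  [0.07,0.06,0,-0.28,1],
  [0.07,0.06,0,-0.28,1],
  [0.03,0.015,0,-0.1,1],
  [0.03,0.015,0,-0.1,1],
  [0,0,0,0,1],
  [0,0,0,0,1],
])

```text
time: 5.05
ee_pos: [0.5063, 0.4261, 0.0784]
tcp_rot: [0.979, 0.204, 0.0, -0.0]
ft_force: [-0.1, -0.6, -0.5]
grip_width: 0.0
```

```bash
python3 - <<'E'
from h import *
f=grab('side','4');print(f['s']['ee_pos'],f['s']['ft_force'])
cv2.imwrite('pics/sidez4.png',cv2.resize(f['img'][210:300,340:460],(800,600),interpolation=2))
E
```

```text
[0.50634023 0.42608386 0.07843963] [-0.11019839 -0.64543023 -0.48490079]
```

View pics/sidez4.png

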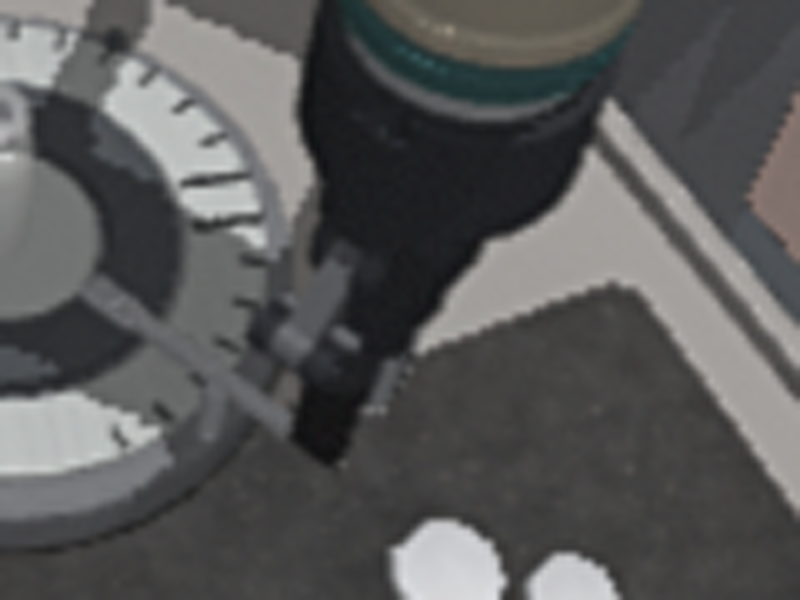

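carry_out([
  [0.025,0.012,0,-0.08,1],
  [0.025,0.012,0,-0.08,1],
  [0.025,0.012,0,-0.08,1],
  [0,0,0,0,1],
])

```text
time: 5.5
ee_pos: [0.5093, 0.4274, 0.0784]
tcp_rot: [0.982, 0.191, 0.0, -0.0]
ft_force: [-0.7, -0.2, -0.5]
grip_width: 0.0003
```

carry_out([
  [0.025,0.012,0,-0.05,1],
  [0.025,0.012,0,0,1],
  [0,0,0,0,1],
])

```text
time: 5.8
ee_pos: [0.5098, 0.4277, 0.0783]
tcp_rot: [0.982, 0.189, -0.002, 0.0]
ft_force: [-5.4, -0.9, 3.1]
grip_width: -0.0002
```

carry_out([
  [0.025,0.01,0,0,1],
  [0.025,0.01,0,0,1],
  [0,0,0,0,1],
])

```text
time: 6.1
ee_pos: [0.5099, 0.4277, 0.0783]
tcp_rot: [0.982, 0.189, -0.004, 0.001]
ft_force: [-9.3, -3.5, 6.3]
grip_width: -0.0003
```

carry_out([
  [0.025,0.01,0,0,1],
  [0,0,0,0,1],
  [0,0,0,0,1],
])

```text
time: 6.4
ee_pos: [0.5099, 0.4277, 0.0783]
tcp_rot: [0.982, 0.189, -0.004, 0.001]
ft_force: [-10.6, -3.8, 7.5]
grip_width: 0.0001
```

```bash
python3 - <<'E'
from h import *
f=grab('side','5');print(f['s']['ee_pos'],f['s']['ft_force'])
cv2.imwrite('pics/sidez5.png',cv2.resize(f['img'][210:300,340:460],(800,600),interpolation=2))
E
```

```text
[0.50990897 0.42774614 0.07826285] [-10.61203261  -3.81495631   7.46758318]
```

View pics/sidez5.png

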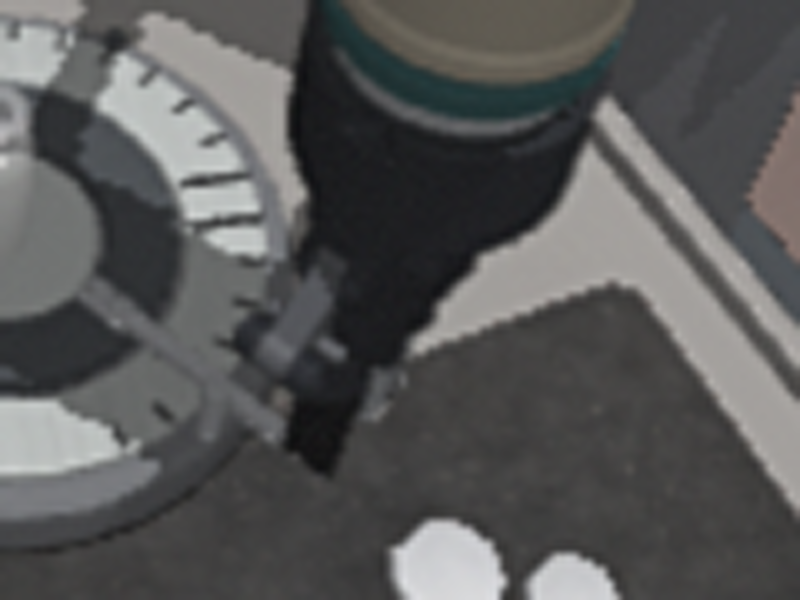

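carry_out([
  [-0.2,-0.08,0,0,1],
  [-0.25,-0.1,0,0,1],
  [0,0,0.4,0,1],
  [0,0,0.6,0,1],
  [0,0,0.5,0.2,1],
  [0,0,0,0,1],
])

```text
time: 7.05
ee_pos: [0.4982, 0.4234, 0.1416]
tcp_rot: [0.98, 0.199, 0.004, -0.001]
ft_force: [0.4, 0.3, 1.2]
grip_width: -0.0001
```

carry_out([
  [0.4,0.2,0,0,1],
  [0.6,0.25,0,0,1],
  [0.6,0.25,0,0,1],
  [0,0,0,0,1],
  [0,0,0,0,1],
])

```text
time: 7.55
ee_pos: [0.5598, 0.4497, 0.1366]
tcp_rot: [0.98, 0.199, -0.001, 0.0]
ft_force: [1.4, -0.4, -1.1]
grip_width: -0.0002
```

```bash
python3 - <<'E'
from h import *
f=grab('side','6');print(f['s']['ee_pos'],f['s']['ft_force'])
cv2.imwrite('pics/sidez6.png',cv2.resize(f['img'][170:320,270:470],(800,600),interpolation=2))
f=grab('top','6')
cv2.imwrite('pics/topz6.png',cv2.resize(f['img'][120:260,220:360],(600,600),interpolation=2))
E
```

```text
[0.55978391 0.4497307  0.13663636] [ 1.35473856 -0.40562101 -1.11387979]
```

View pics/sidez6.png

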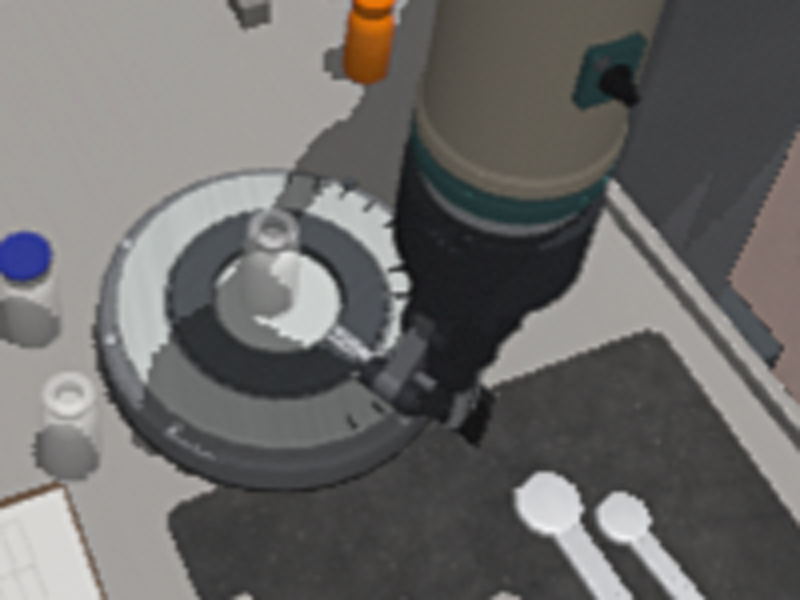

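View pics/topz6.png

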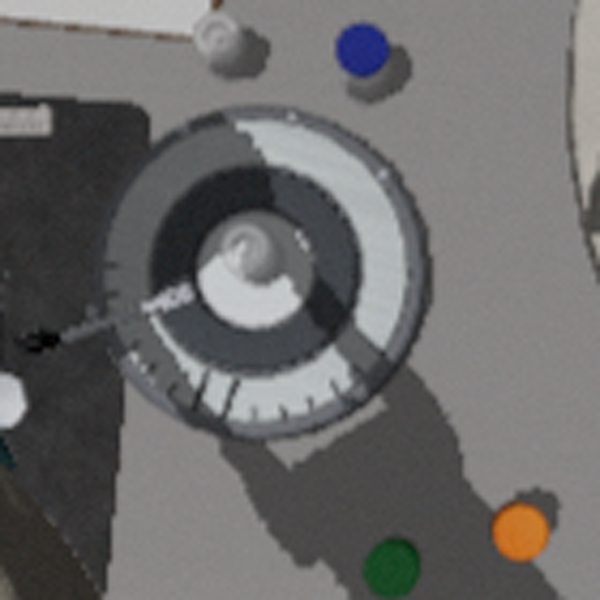

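carry_out([
  [0,0,-0.4,0,1],
  [0,0,-0.6,0,1],
  [0,0,-0.45,0,1],
  [0,0,0,0,1],
])

```text
time: 8.05
ee_pos: [0.5573, 0.4487, 0.0773]
tcp_rot: [0.98, 0.199, -0.003, 0.001]
ft_force: [0.0, -0.3, 0.1]
grip_width: -0.0003
```

```bash
python3 - <<'E'
import numpy as np
c=np.array([.5733,.3198]);p=np.array([.5598,.4497]);
a=np.radians(np.r_[95.9,100,104,106,np.arange(110,151,4)]);r=[.1306,.129,.1275]+[.126]*30
for A,R in zip(a[1:],r[1:]):
    q=c+R*np.array([np.cos(A),np.sin(A)]);print(np.degrees(A).round(1),q.round(4),((q-p)/.04).round(2));p=q
E
```

```text
100.0 [0.5509 0.4468] [-0.22 -0.07]
104.0 [0.5425 0.4435] [-0.21 -0.08]
106.0 [0.5386 0.4409] [-0.1  -0.06]
110.0 [0.5302 0.4382] [-0.21 -0.07]
114.0 [0.5221 0.4349] [-0.2  -0.08]
118.0 [0.5141 0.4311] [-0.2 -0.1]
122.0 [0.5065 0.4267] [-0.19 -0.11]
126.0 [0.4992 0.4217] [-0.18 -0.12]
130.0 [0.4923 0.4163] [-0.17 -0.14]
134.0 [0.4858 0.4104] [-0.16 -0.15]
138.0 [0.4797 0.4041] [-0.15 -0.16]
142.0 [0.474  0.3974] [-0.14 -0.17]
146.0 [0.4688 0.3903] [-0.13 -0.18]
150.0 [0.4642 0.3828] [-0.12 -0.19]
```

carry_out([
  [-0.16,-0.05,0,0,1],
  [-0.1,-0.04,0,0,1],
  [-0.11,-0.04,0,0,1],
  [-0.1,-0.06,0,0,1],
  [-0.1,-0.03,0,0.2,1],
  [-0.11,-0.04,0,0.3,1],
  [-0.1,-0.04,0,0.33,1],
  [-0.1,-0.04,0,0.33,1],
  [-0.1,-0.05,0,0.33,1],
  [-0.1,-0.05,0,0.33,1],
  [-0.1,-0.05,0,0.33,1],
  [-0.09,-0.06,0,0.33,1],
  [-0.09,-0.06,0,0.33,1],
  [-0.09,-0.06,0,0.33,1],
  [-0.09,-0.07,0,0.33,1],
  [-0.08,-0.07,0,0.33,1],
  [0,0,0,0,1],
])

```text
time: 9.75
ee_pos: [0.4946, 0.4175, 0.0804]
tcp_rot: [0.921, 0.389, -0.0, 0.0]
ft_force: [0.2, 0.3, -0.0]
grip_width: 0.0
```

```bash
python3 - <<'E'
from h import *
f=grab('top','7');print(f['s']['ee_pos'],f['s']['ft_force'])
cv2.imwrite('pics/topz7.png',cv2.resize(f['img'][120:260,200:340],(600,600),interpolation=2))
f=grab('side','7');cv2.imwrite('pics/sidez7.png',cv2.resize(f['img'][170:320,270:470],(800,600),interpolation=2))
E
```

```text
[0.4945695  0.41751021 0.08036562] [ 0.19245385  0.34908484 -0.02977468]
```

View pics/topz7.png

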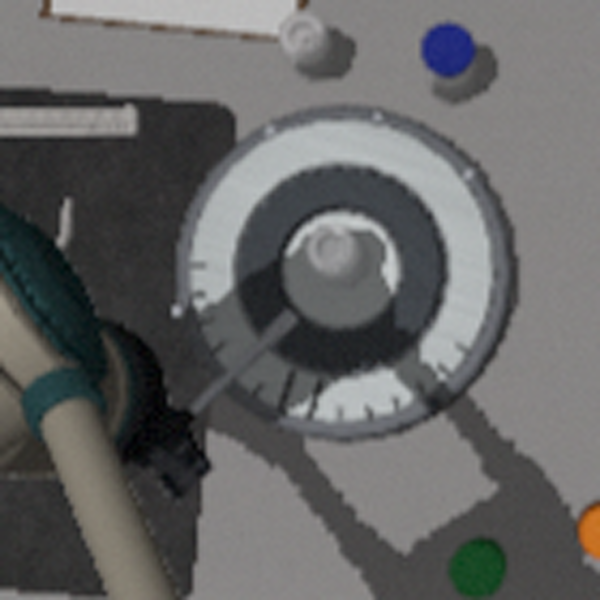

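View pics/sidez7.png

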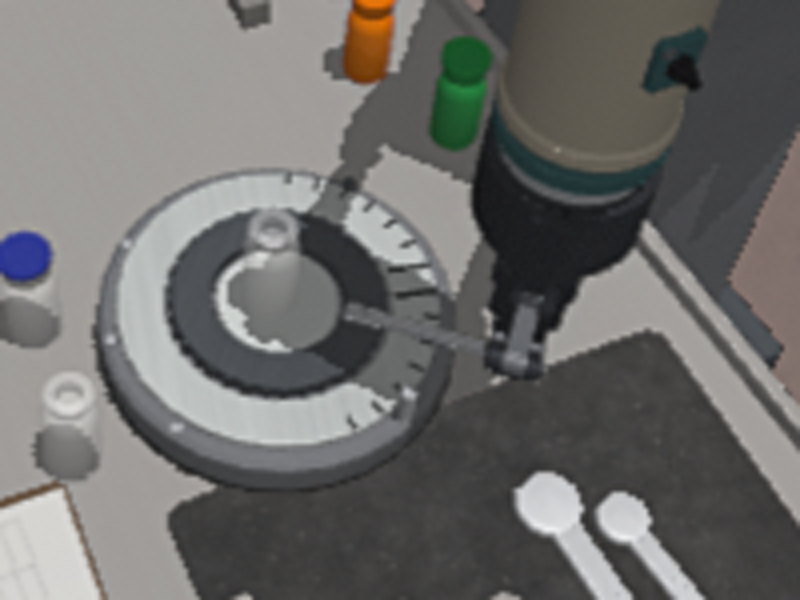

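```bash
cat > u.py <<'E'
from h import *
C=np.array([.5733,.3198])
def unwrap(f,z,a0,a1,r0=.06,r1=.088,n=400,m=60):
    A=np.linspace(a0,a1,n);R=np.linspace(r0,r1,m)
    P=np.array([[C[0]+r*np.cos(a),C[1]+r*np.sin(a),z] for r in R for a in A])
    q=proj(f,P).astype(np.float32)
    return A,R,cv2.remap(f['img'],q[:,0].reshape(m,n),q[:,1].reshape(m,n),2)
def L(fn): return pickle.load(open(fn+'.pkl','rb'))
E
python3 - <<'E'
from u import *
ims=[]
for fn,z in(('top_0',.037),('side_0',.037),('top_6',.037),('side_7',.037),('top_7',.047)):
    A,R,I=unwrap(L(fn),z,1.7,3.3,.058,.098,n=800,m=100);ims.append(I)
cv2.imwrite('pics/unw.png',np.vstack(ims))
E
```

```text
(no output)
```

View pics/unw.png

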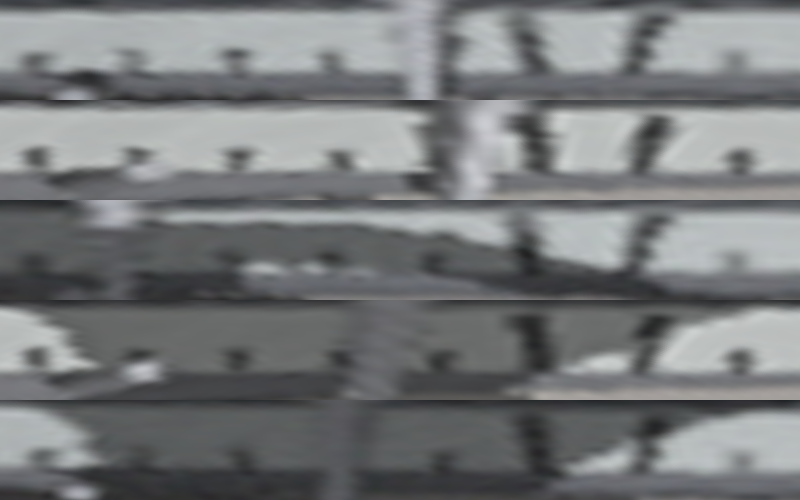

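```bash
python3 - <<'E'
from u import *
for fn in('top_0','side_0'):
    A,R,I=unwrap(L(fn),.037,2.66,3.1,.067,.083,n=440,m=33);g=I.mean(2)
    w=np.clip(170-g,0,None)
    o=[]
    for k in range(33):
        x=[]
        for lo,hi in((2.70,2.83),(2.93,3.06)):
            s=(A>lo)&(A<hi);x.append((A[s]*w[k,s]).sum()/w[k,s].sum())
        o.append(x)
    o=np.array(o);print(fn,o.mean(0).round(4),o.mean().round(4),(np.ptp(o,axis=1)*R).mean().round(4))
E
```

```text
top_0 [2.7555 2.9857] 2.8706 0.0172
side_0 [2.7702 2.9988] 2.8845 0.0171
```

carry_out([
  [-0.09,-0.07,0,0.33,1],
  [-0.08,-0.07,0,0.33,1],
  [-0.08,-0.07,0,0.33,1],
  [-0.08,-0.08,0,0.33,1],
  [-0.08,-0.08,0,0.33,1],
  [-0.07,-0.08,0,0.33,1],
  [-0.07,-0.08,0,0.33,1],
  [-0.07,-0.08,0,0.33,1],
  [-0.07,-0.09,0,0.33,1],
  [-0.06,-0.09,0,0.33,1],
  [-0.06,-0.09,0,0.33,1],
  [0,0,0,0,1],
  [0,0,0,0,1],
])

```text
time: 11.15
ee_pos: [0.4629, 0.3826, 0.0803]
tcp_rot: [0.831, 0.556, -0.0, -0.0]
ft_force: [-0.1, 0.1, -0.2]
grip_width: 0.0003
```

```bash
python3 - <<'E'
from u import *
ims=[]
for n in('top','side'):
    f=grab(n,'8');
    for z in(.037,.047): ims.append(unwrap(f,z,1.7,3.3,.058,.098,n=800,m=100)[2])
s=f['s'];print(s['ee_pos'],s['tcp_rot'],s['ft_force'],np.degrees(np.arctan2(*(s['ee_pos'][:2]-C)[::-1])),np.hypot(*(s['ee_pos'][:2]-C)))
cv2.imwrite('pics/unw8.png',np.vstack(ims))
E
```

```text
[0.46292831 0.38265612 0.08023399] [ 8.31432725e-01  5.55625416e-01 -1.46040536e-04 -1.78079900e-05] [-0.23271207 -0.20472934 -0.22421588] 150.33870572080778 0.1270149622997606
```

View pics/unw8.png

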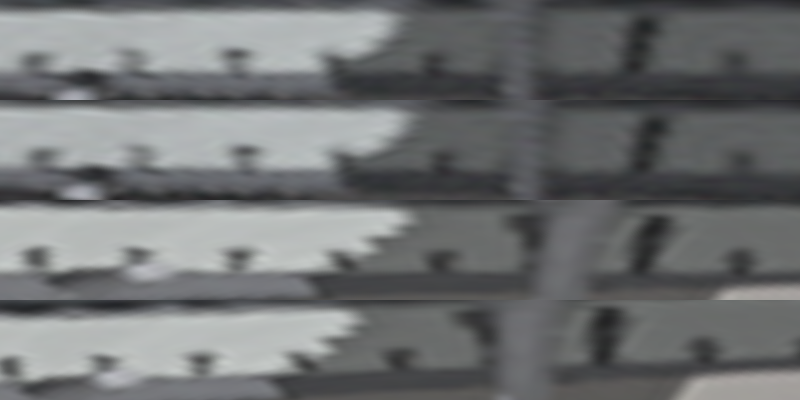

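carry_out([
  [-0.04,-0.07,0,0.25,1],
  [-0.03,-0.06,0,0.25,1],
  [-0.03,-0.06,0,0.25,1],
  [-0.03,-0.06,0,0.2,1],
  [0,0,0,0,1],
  [0,0,0,0,1],
])

```text
time: 11.85
ee_pos: [0.4576, 0.3723, 0.0804]
tcp_rot: [0.803, 0.597, -0.0, 0.0]
ft_force: [0.5, 0.9, -0.1]
grip_width: -0.0003
```

```bash
cat > meas.py <<'E'
from u import *
import sys
t=sys.argv[1];ims=[]
for n in('top','side'):
    f=grab(n,t);
    for z in(.037,.047): ims.append(unwrap(f,z,2.6,3.2,.058,.098,n=800,m=130)[2])
s=f['s'];print(s['ee_pos'],s['ft_force'],np.degrees(np.arctan2(*(s['ee_pos'][:2]-C)[::-1])),np.hypot(*(s['ee_pos'][:2]-C)))
I=np.vstack(ims);cv2.imwrite(f'pics/unw{t}.png',I)
for i in range(4):
    p=ims[i][40:85].mean((0,2));print(i,p[::20].round(0).astype(int).tolist())
E
python3 meas.py 9
```

```text
[0.45766123 0.37240831 0.08036108] [ 0.04795662 -0.08089533  0.37742755] 155.5374727477442 0.12704313883493257
0 [109, 101, 96, 94, 94, 94, 94, 91, 79, 61, 46, 46, 59, 74, 87, 93, 91, 84, 82, 86, 91, 95, 92, 77, 57, 47, 56, 73, 86, 93, 96, 96, 96, 95, 95, 92, 90, 85, 82, 85]
1 [116, 109, 102, 97, 94, 94, 94, 95, 93, 84, 66, 49, 44, 54, 70, 84, 93, 93, 86, 82, 85, 90, 94, 93, 80, 59, 48, 54, 71, 85, 92, 95, 96, 96, 95, 95, 92, 89, 85, 83]
2 [118, 115, 111, 109, 106, 106, 108, 109, 109, 95, 69, 48, 48, 66, 89, 106, 110, 106, 103, 101, 101, 104, 106, 107, 101, 85, 66, 62, 76, 94, 105, 109, 110, 109, 109, 108, 106, 99, 89, 86]
3 [108, 109, 110, 99, 75, 55, 50, 59, 78, 99, 109, 104, 100, 98, 99, 103, 107, 108, 105, 91, 68, 57, 68, 90, 104, 107, 107, 105, 105, 105, 104, 101, 91, 77, 70, 77, 92, 101, 103, 101]
```

View pics/unw9.png

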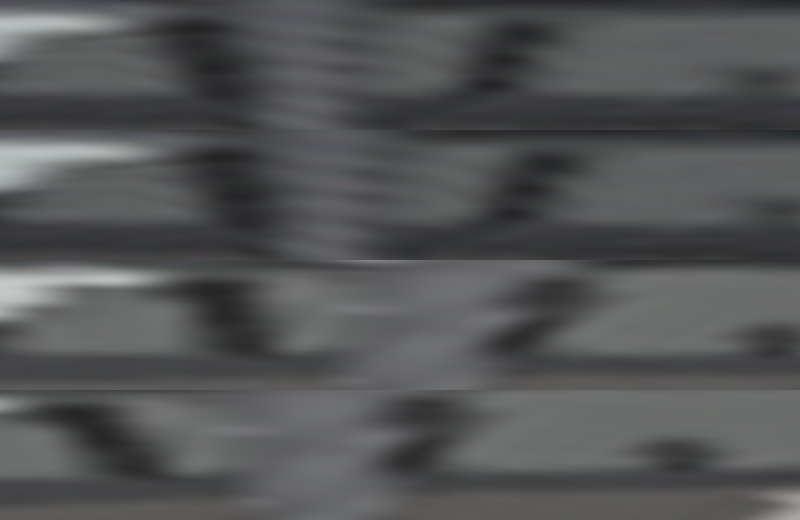

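carry_out([
  [-0.02,-0.045,0,0.14,1],
  [0,0,0,0,1],
  [0,0,0,0,1],
])

```text
time: 12.25
ee_pos: [0.457, 0.3708, 0.0804]
tcp_rot: [0.798, 0.602, 0.0, 0.0]
ft_force: [0.3, 0.5, -0.1]
grip_width: 0.0002
```

carry_out([
  [0.08,0.19,0,0,1],
  [0.16,0.37,0,0,1],
  [0.08,0.19,0.2,0,1],
  [0,0,0.6,0,1],
  [0,0,0.9,0,1],
  [0,0,0.9,0,1],
  [0,0,0.9,0,1],
  [0,0,0.5,0,1],
  [0,0,0,0,1],
  [0,0,0,0,1],
])

```text
time: 13.25
ee_pos: [0.4695, 0.4009, 0.2405]
tcp_rot: [0.798, 0.603, 0.0, -0.0]
ft_force: [0.3, -0.2, -0.5]
grip_width: 0.0001
```

```bash
python3 meas.py 10; python3 - <<'E'
from u import *
f=grab('wrist','10');print(f['s']['ee_pos']);print(W(f).round(3))
print(proj(f,[[*C,.036],[.5005,.339,.037]]))
E
```

```text
[0.46911159 0.40057951 0.23941979] [-1.90664434  0.37788318 -0.15618731] 142.2128106042605 0.1318353250791024
0 [90, 94, 95, 95, 95, 95, 96, 92, 79, 61, 48, 49, 60, 73, 84, 92, 94, 90, 84, 85, 90, 95, 92, 77, 57, 48, 56, 73, 86, 94, 96, 96, 96, 96, 95, 93, 90, 86, 83, 85]
1 [82, 88, 93, 95, 95, 95, 95, 96, 94, 85, 67, 51, 47, 56, 70, 82, 91, 94, 91, 85, 84, 89, 94, 93, 79, 59, 48, 55, 71, 85, 93, 96, 96, 96, 96, 95, 93, 90, 85, 83]
2 [93, 101, 108, 111, 110, 110, 111, 111, 111, 96, 70, 49, 49, 67, 91, 108, 112, 106, 100, 97, 100, 105, 109, 109, 105, 94, 80, 73, 81, 95, 106, 110, 111, 111, 111, 110, 107, 100, 91, 88]
3 [111, 111, 112, 100, 76, 56, 51, 60, 80, 101, 112, 107, 101, 98, 99, 104, 110, 111, 108, 97, 79, 66, 72, 90, 105, 109, 108, 107, 107, 106, 105, 102, 92, 78, 70, 78, 93, 102, 104, 103]
[0.46896226 0.40040262 0.23881803]
[[ 0.274  0.919  0.285  0.395]
 [ 0.962 -0.261 -0.083  0.421]
 [-0.002  0.297 -0.955  0.362]
 [ 0.     0.     0.     1.   ]]
[[285.44580905 275.68127879]
 [281.71225412 222.34654655]]
```

View pics/unw10.png

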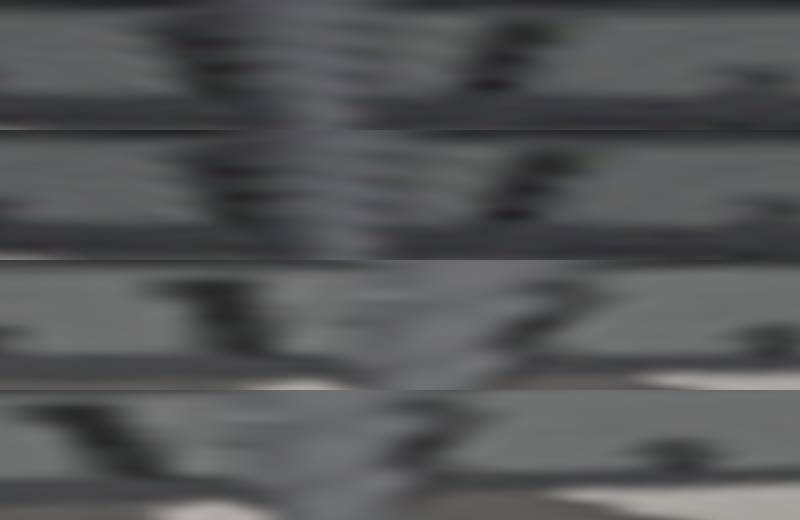

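View pics/wrist_10.png

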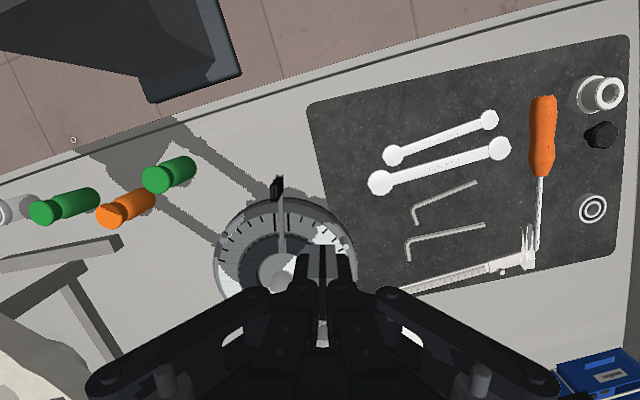

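```bash
python3 - <<'E'
from u import *
f=L('wrist_10')
cv2.imwrite('pics/wz.png',cv2.resize(f['img'][165:265,215:345],(780,600),interpolation=2))
E
```

```text
(no output)
```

View pics/wz.png

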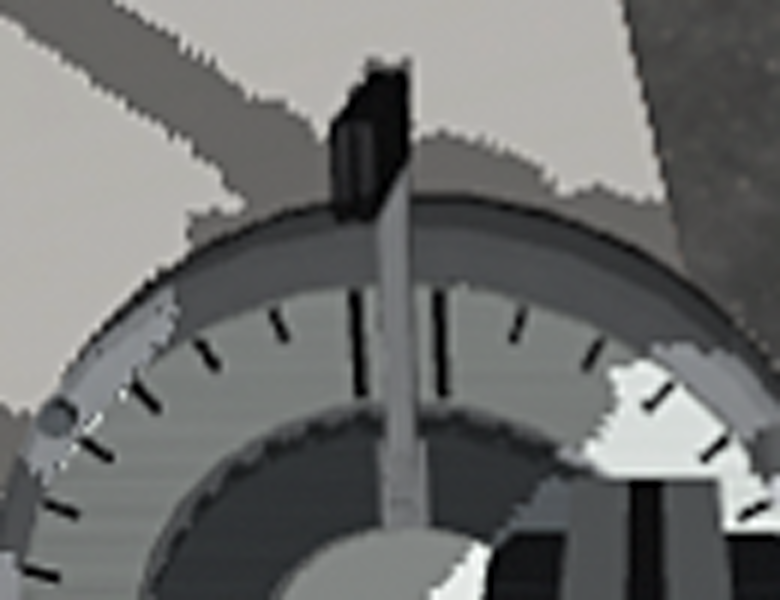

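```bash
python3 - <<'E'
from u import *
f=L('wrist_10');
for r in(320,350,380):
    y=165+ (r+.5)/6-.5; row=cv2.resize(f['img'][165:265,215:345],(780,600),interpolation=2)[r].mean(1)
    print(r,row[330:470:4].astype(int).tolist())
def uv(x,y): return (215+(x+.5)/6-.5,165+(y+.5)/6-.5)
P=lambda x,y,z: ray(f,[uv(x,y)],z)[0,:2]
bl=[P(355,295,.037),P(361,393,.037)];br=[P(438,295,.037),P(444,393,.037)]
print('bars',[np.round(b,4) for b in bl+br], 'gap',np.linalg.norm(bl[0]-br[0]))
mid=[(bl[i]+br[i])/2 for i in(0,1)]
# arm edges, top face z=.047
ar=[P(394,295,.047),P(399,393,.047)]
d=(mid[0]-mid[1])/np.linalg.norm(mid[0]-mid[1]);n=np.array([-d[1],d[0]])
print('dir marks',np.arctan2(d[1],d[0]),'arm',np.arctan2(*(ar[0]-ar[1])[::-1]),'offset mm (+=anticlockwise)',[(a-mid[1])@n*1000 for a in ar],'r',np.linalg.norm(mid[0]-C),np.linalg.norm(mid[1]-C))
E
```

```text
320 [122, 123, 126, 128, 104, 63, 10, 8, 62, 116, 137, 119, 102, 101, 116, 119, 119, 120, 118, 105, 89, 93, 112, 130, 131, 98, 47, 6, 17, 72, 117, 135, 124, 122, 122]
350 [122, 123, 125, 127, 117, 93, 27, 1, 45, 92, 124, 128, 127, 122, 119, 117, 116, 118, 117, 110, 102, 99, 110, 129, 130, 102, 61, 9, 10, 69, 118, 138, 126, 123, 123]
380 [121, 121, 121, 125, 128, 120, 41, 0, 27, 69, 109, 127, 126, 116, 111, 114, 118, 117, 120, 116, 105, 87, 93, 124, 130, 113, 88, 24, 2, 47, 90, 119, 123, 123, 120]
bars [array([0.4872, 0.3332]), array([0.5079, 0.3274]), array([0.4918, 0.3494]), array([0.5125, 0.344 ])] gap 0.016868283194131892
dir marks 2.878205244354054 arm 2.8680974477395216 offset mm (+=anticlockwise) [np.float64(-1.1350751242637105), np.float64(-0.9252754916234374)] r 0.08647407845077704 0.06505900675684524
```

carry_out([
  [0,0,-0.5,0,1],
  [0,0,-0.9,0,1],
  [0,0,-0.9,0,1],
  [0,0,-0.9,0,1],
  [0,0,-0.6,0,1],
  [0,0,-0.2,0,1],
  [-0.08,-0.19,0,0,1],
  [-0.1,-0.24,0,0,1],
  [0,0,0,0,1],
  [0,0,0,0,1],
  [0,0,0,0,1],
])

```text
time: 14.5
ee_pos: [0.4632, 0.384, 0.0816]
tcp_rot: [0.798, 0.602, 0.001, 0.0]
ft_force: [-0.4, -0.7, 0.3]
grip_width: -0.0004
```

carry_out([
  [-0.06,-0.13,0,0,1],
  [-0.05,-0.11,0,0,1],
  [-0.03,-0.06,0,0,1],
  [-0.02,-0.03,0,0.05,1],
  [-0.01,-0.02,0,0.05,1],
  [0,-0.01,0,0,1],
  [0,0,0,0,1],
  [0,0,0,0,1],
  [0,0,0,0,1],
])

```text
time: 15.4
ee_pos: [0.4558, 0.3694, 0.0803]
tcp_rot: [0.795, 0.607, 0.0, -0.0]
ft_force: [0.6, -0.3, 0.9]
grip_width: 0.0003
```

Retreat and look again, from the same place as before.

carry_out([
  [0.08,0.19,0,0,1],
  [0.16,0.37,0,0,1],
  [0.08,0.19,0.2,0,1],
  [0,0,0.6,0,1],
  [0,0,0.9,0,1],
  [0,0,0.9,0,1],
  [0,0,0.9,0,1],
  [0,0,0.5,0,1],
  [0,0,0,0,1],
  [0,0,0,0,1],
  [0,0,0,0,1],
])

```text
time: 16.5
ee_pos: [0.4678, 0.3988, 0.2388]
tcp_rot: [0.795, 0.607, -0.002, -0.0]
ft_force: [0.0, -0.1, -0.1]
grip_width: -0.0003
```

```bash
python3 meas.py 11; python3 - <<'E'
from u import *
f=grab('wrist','11')
print(f['s']['ee_pos'])
I=cv2.resize(f['img'][165:265,215:345],(780,600),interpolation=2)
cv2.imwrite('pics/wz11.png',I)
for r in(295,320,350,393): print(r,I[r].mean(1)[330:470:4].astype(int).tolist())
t=L('top_11')['img'];cv2.imwrite('pics/topz11.png',cv2.resize(t[120:260,220:360],(600,600),interpolation=2))
E
```

```text
[0.46772813 0.39873545 0.23858702] [-0.37499709  0.59205626 -0.40309432] 143.2147569039856 0.13181890606561056
0 [89, 93, 94, 94, 96, 96, 96, 91, 78, 61, 48, 51, 64, 77, 85, 89, 92, 91, 85, 80, 81, 88, 88, 75, 56, 48, 56, 73, 87, 94, 96, 96, 96, 96, 96, 93, 90, 86, 83, 85]
1 [83, 88, 92, 94, 94, 95, 96, 96, 94, 84, 66, 50, 49, 60, 75, 84, 88, 91, 91, 87, 81, 81, 87, 89, 78, 59, 48, 54, 70, 85, 93, 96, 96, 96, 96, 96, 93, 90, 86, 83]
2 [93, 100, 107, 111, 110, 110, 111, 111, 112, 97, 70, 49, 49, 67, 91, 108, 114, 110, 105, 101, 98, 100, 105, 109, 109, 104, 96, 90, 91, 98, 105, 109, 110, 110, 110, 110, 108, 100, 91, 87]
3 [110, 111, 112, 101, 76, 56, 50, 60, 80, 102, 114, 112, 107, 103, 99, 99, 103, 107, 108, 105, 99, 90, 88, 95, 104, 107, 107, 106, 106, 106, 106, 102, 92, 78, 70, 78, 94, 102, 104, 103]
[0.46787341 0.3987934  0.23861086]
295 [118, 119, 121, 125, 125, 120, 87, 40, 12, 39, 96, 135, 136, 122, 115, 114, 117, 118, 117, 111, 102, 101, 113, 130, 135, 131, 122, 86, 38, 12, 41, 95, 127, 127, 117]
320 [122, 121, 122, 125, 126, 123, 98, 49, 2, 19, 69, 105, 126, 128, 121, 117, 115, 116, 118, 114, 103, 91, 99, 125, 131, 127, 119, 83, 32, 0, 35, 97, 129, 131, 122]
350 [123, 123, 122, 123, 125, 126, 123, 76, 5, 4, 47, 88, 120, 128, 113, 114, 118, 118, 119, 113, 99, 81, 90, 125, 131, 126, 122, 107, 58, 3, 19, 71, 106, 125, 127]
393 [122, 122, 122, 122, 125, 128, 129, 94, 33, 1, 20, 71, 114, 125, 103, 111, 120, 117, 119, 116, 107, 88, 91, 118, 127, 129, 131, 131, 84, 8, 4, 46, 86, 119, 132]
```

View pics/wz11.png

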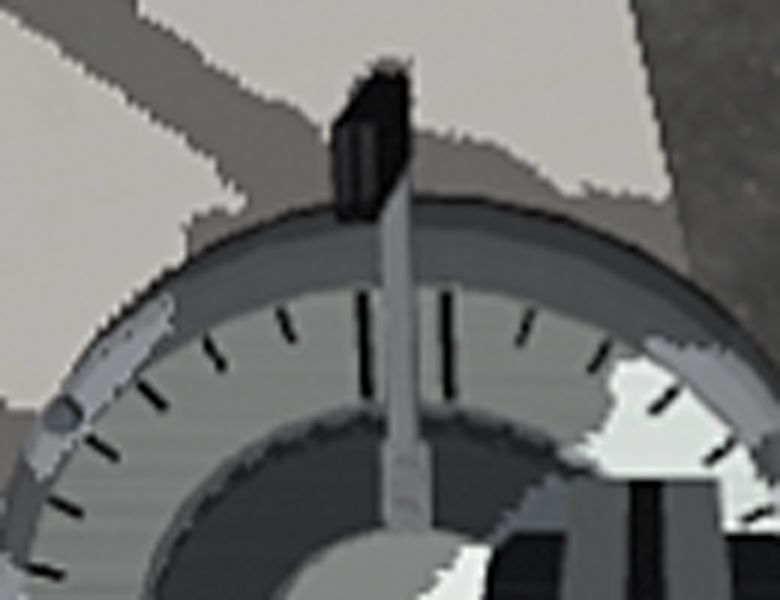

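View pics/topz11.png

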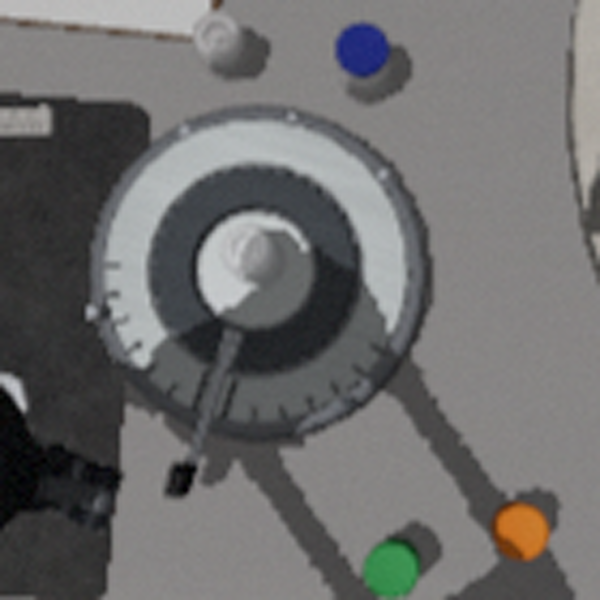

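```bash
python3 - <<'E'
from u import *
f=L('wrist_11');t0=L('top_0');t1=L('top_11')
def uv(x,y): return (215+(x+.5)/6-.5,165+(y+.5)/6-.5)
P=lambda x,y,z: ray(f,[uv(x,y)],z)[0,:2]
bl=[P(362,295,.037),P(366,393,.037)];br=[P(446,295,.037),P(450,393,.037)]
mid=[(bl[i]+br[i])/2 for i in(0,1)];d=(mid[0]-mid[1])/np.linalg.norm(mid[0]-mid[1]);n=np.array([-d[1],d[0]])
# top-face edges: left dip ~384/388 ; right side-face dark strip ~414
for l,r,y in((382,412,320),(385,410,350),(386,411,393)):
    a=P((l+r)/2,y,.047);print(y,'width',np.linalg.norm(P(l,y,.047)-P(r,y,.047))*1000,'off',(a-mid[1])@n*1000)
d=cv2.absdiff(t0['img'],t1['img']);
for n_ ,p in(('stage',[.5766,.3115,.103]),('rear2',[.7003,.3414,.067]),('rear1',[.6943,.2592,.075]),('front',[.3886,0,.075])):
    u,v=proj(t0,[p])[0].astype(int);print(n_,d[v-6:v+7,u-6:u+7].mean())
E
```

```text
320 width 5.933343176651917 off 0.06410053925664291
350 width 4.97263674754839 off 0.21680050049241972
393 width 5.013805787295448 off 0.38419042998502045
stage 3.06508875739645
rear2 2.717948717948718
rear1 2.7948717948717947
front 3.4003944773175543
```

```bash
python3 -c "
from station import arm
print(arm.job_done())"
```

```text
the job is handed in; nothing more can be done
None
```

The lever went fully home against the tall stop pin and was then pushed back until its arm lay between the twin marks. I handed the job in at about 16.7 s of the 51 s allowed.

- **Home push:** I pushed with the shut fingers on one side of the paddle. At the pin the lever stopped moving and the push force rose to about 11 N, and the side picture showed no gap to the pin.
- **Push back:** I raised the hand over the lever, pushed from the other side and left the arm about 1 mm short of the middle. A further small push from the same side closed that gap. The lever was never pinched.
- **Last checks:** The final wrist picture puts the arm 0.1 to 0.4 mm from the middle of the marks. The final top picture shows the vials on the viewer and behind it where they were. The pixels at the front vial had not changed either. The hand was about 16 cm up and clear of the lever.
- **Disagreement:** The top and side cameras differed by about 1 mm on where the marks lie, because of calibration. I relied on the arm and marks seen together in one picture, which does not depend on that. I did not compute a final figure from the top or side cameras.

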